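# Close the pot and index the slide to the next hole

## Task

Press the half-closed lid of the pot on the sliding section fully home. Then pull up the black knob of the lock plunger, slide the section along its rail to the very next hole, and let the pin drop fully into that hole. Finish still gripping the knob with the pin held down in that hole (do not let go), and leave the file, tape roll and nippers where they lie.

Things in the scene. Friction and masses are not known exactly. Their poses are not given: they have to be found in the camera images.
- index_rail: Fixed rail: grey base 90 x 280 mm, dark saddles 56 mm high at both ends, between them a 30 mm square aluminium tube along y, its top 50 mm above the worktop, with four 12 mm holes at y = -60, -20, +20, +60 mm. On it slides a steel section (sleeve 46 x 60 mm, top 57 mm up), its pin at first in the hole at y = -60 mm. Origin: centre of the underside; z up, x across the tube.
- next_hole (a point): Fixed point: centre of the mouth of the next hole, at x 0, y -20 mm, z 50 mm in the rail's frame, 40 mm from the first hole toward the rail's +y. At the start this hole is the first open one beside the sleeve.
- knob_mid (a point): Middle of the black round upright knob of the lock plunger on top of the section, on its axis. Knob 28 mm high, waist 25 mm wide, head 29 mm. This point is 98 mm above the worktop with the pin down. Below the knob is a steel housing 17 mm wide, 26 mm high. Grip the knob, lift it straight up against its spring, and slide the section by moving the lifted knob along the rail.
- plunger (a joint): How far knob and pin are pulled up, m: 0 = pin fully down in a hole, 0.016 = end of travel. The round-nosed 8 mm pin reaches 10 mm below the tube's top: it is free of a hole above about 0.0105, rests on the tube at about 0.010 between holes and springs down over a hole. Spring: 3 N at 0, 5.4 N at 0.016, downward.
- carriage (a joint): How far the section has slid along the rail's +y, m: 0 = pin over the first hole, 0.040 = over the next hole, 0.080 and 0.120 = the further holes. It runs with about 2.5 N of friction and stays where it is; with the pin in a hole it has 2 mm of play either way.
- lid_top (a point): Centre of the flat top of the grey round push-on lid (50 mm wide, 13 mm high) of a white pot, which stands on a shelf on the section's -x side, its axis 62 mm from the knob's axis. The lid's top is up to 68 mm above the worktop when proud, 61 mm when fully home.
- pot_lid (a joint): How far the lid has been pressed down, m: 0 = standing 7 mm proud, 0.007 = fully home against its stop. It resists with about 5 N of friction, has no spring and stays where it is left.
- file: Slim red-handled file, 138 x 10 x 6 mm, lying loose; a bystander. Origin: centre of the underside.
- tape_roll: Cream tape roll, 68 mm across, 19 mm high, lying loose; a bystander. Origin: centre of the underside.
- nipper: Steel nippers, 124 x 40 x 13 mm, lying loose; a bystander. Origin: centre of the underside.

How it is judged:
By the outcome, as a careful person would: the job done as asked, in the order asked, and still so for the second after the job is handed in, while the arm keeps its last pose, push and grip.
It also fails if it takes over 45 s, if anything falls off the work surface, if the arm or the gripper's body presses on something with over 40 N, if the wrist force passes 120 N, or if a joint passes its speed limit or range.

## Robot

A 6-joint arm with a two-finger parallel gripper is mounted at the origin on a cart in front of the work surface, level with it; the furniture and walls round the work are solid. World frame = base frame: x ahead of the robot, y to its left, z up, the work surface at z = 0. Lengths are in m, angles in rad, forces in N, time in s.
With the tool pointing down it reaches from about 0.425 to 1.125 m from the base axis. Payload 14.9 kg.
Tool frame: the origin (TCP) lies midway between the tips of the shut fingers; the grasp point (between the pads) lies 19 mm behind it; x points along the fingers, y is the direction in which the jaws open and shut, and the axes are right-handed (so a half turn about x gives the same grasp; the last joint's range is limited). The gripper opens to 91 mm and grips with 3 to 60 N. Pads are 32 mm wide; open, the fingers measure 118 mm over their backs; the gripper's body (76 mm by 178 mm) begins 60 mm behind the grasp point.
Start: joints at [1.279, 0.379, 1.734, -0, 1.028, -0.033], TCP at [0.179, 0.677, 0.214] pointing down, gripper open.
Joint ranges: [-2.77, 2.77], [-0.74, 2.19], [0, 2.66], [-1.06, 4.2], [0.31, 2.87], [-3.08, 3.08]. Speed limits (rad/s): [1.89, 1.89, 2.39, 3.14, 3.14, 3.14].

## Interface

Orientations are given as a unit quaternion [x, y, z, w].
In Python, from plant import state, get_image, job_done gives the robot as it stands. The module is installed in compiled form; this text tells all that it offers.
- The arm moves only by the tool servo_tool, never from a script. Its argument "plan" is one flat list of numbers, 7 for each row, row after row: the turn, a rotation vector about the tool's x, y, z in rad, then the shift along the tool's x, y, z in cm, then the gripper command: -1 is fully open, 1 is shut, values between are in proportion. A call has 1 to 20 rows; each row is the pose to reach, as a shift and turn from the pose measured when the call began, along the tool's axes at that moment; what a row does not reach only later rows make up. A row lasts 1/12 s, in which the tool goes at most 41.7 mm and 7.16 degrees, less where a joint would pass 70% of its speed; a pose out of reach is approached as far as the arm can. A call with a gripper value outside its range is refused whole. The fingers move at their own pace and stop on an object; "squeeze" is the grip in N (left out, the last holds). Time passes only in rows, so rows that repeat a pose let the fingers close. It gives the time, the measured TCP pose, the force and the opening at its end, in the units of the state.
- state(): the state, without advancing time (a new reading comes with each control period).
- get_image(name): name is "side" or "top" or "wrist"; returns a dict with "frame" (480x640x3 uint8, red, green, blue), "depth" (480x640 float32, m along the optical axis (not along the pixel's ray), 0 where there is no reading), "vfov" (degrees; the focal length in pixels is half the picture's height over the tangent of half this angle, whatever the lens; pixels are square), "cx", "cy" (the principal point, pixels), "world_to_cam" (4x4, takes a point from world to camera coordinates). Camera axes: x right, y down, z forward; pixel columns grow to the right and rows downward; lengths in m; the calibration is good to about 2 mm. A picture is of the moment at which its call begins.
- job_done(): hands the job in, once; it reports no verdict.
The state is a dict: "clock": time; "q": joint angles; "joint_vel": joint speeds; "joint_efforts": joint torques, N m; "tool_pos": TCP position; "tcp_rot": TCP orientation; "wrist_force": force on the tool from outside, world axes, zero at the start; "wrist_torque": the same for the moment, N m; "opening": opening from 0.0 (shut) to 1.0 (fully open).
Only numpy, scipy, OpenCV 4.12 (cv2) and the standard library are available. Lean on these libraries where they do the work, as an engineer would, in place of code of your own. Each camera call takes 0.05 s, during which the arm holds its last target.

## Working session

There is one attempt and no reset: what is moved stays moved. The work goes in short steps, Python scripts to look and compute and a tool call to move; the robot and the scene stay as the last step left them, time stands still between calls to the robot, and variables do not carry over. Pictures are saved under pics/ and viewed, and the job is handed in when it is done.

Besides the shell and the picture viewer there is one more tool, called after ">>>" as name(argument=value, ...) on one line, values as JSON. servo_tool: Moves the arm, as the interface text tells. Its arguments: {"type":"object","properties":{"plan":{"type":"array"},"squeeze":{"type":"number"}},"required":["plan"]}

```bash
mkdir -p pics
cat > h.py <<'E'
import numpy as np, cv2
from plant import state,get_image,job_done
def grab(n,tag):
    im=get_image(n); cv2.imwrite(f'pics/{tag}.png',im['frame'][:,:,::-1]); np.savez(f'pics/{tag}.npz',**{k:np.array(v) for k,v in im.items()}); return im
def load(tag): return dict(np.load(f'pics/{tag}.npz'))
def f(im): return 240/np.tan(np.radians(float(im['vfov']))/2)
def plane(im,u,v,z):
    T=np.linalg.inv(im['world_to_cam']); d=T[:3,:3]@np.array([(u-im['cx'])/f(im),(v-im['cy'])/f(im),1]); o=T[:3,3]
    return o+d*(z-o[2])/d[2]
def pts(im):
    v,u=np.mgrid[:480,:640]; D=im['depth']; P=np.stack([(u-im['cx'])/f(im)*D,(v-im['cy'])/f(im)*D,D],-1)
    T=np.linalg.inv(im['world_to_cam']); return P@T[:3,:3].T+T[:3,3]
E
python3 - <<'E'
from h import *
for n in ['side','top','wrist']:
    im=grab(n,n+'0'); print(n,im['vfov'],np.linalg.inv(im['world_to_cam'])[:3,3].round(3))
print(state())
E
```

```text
side 57.01486516727823 [0.501 0.757 0.802]
top 47.99724320045991 [0.256 0.031 1.387]
wrist 66.82709684106628 [0.112 0.694 0.384]
{'clock': 0.15, 'q': array([ 1.27870935e+00,  3.79271099e-01,  1.73460646e+00,  1.66868560e-05,
        1.02851730e+00, -3.32624789e-02]), 'joint_vel': array([ 3.17628606e-05, -6.28474108e-04, -1.22893147e-03, -2.02650592e-04,
        3.47699844e-04,  1.39441584e-04]), 'joint_efforts': array([ 3.01175560e-04, -7.64106059e+01, -4.34656477e+01,  6.51404983e-02,
        4.10684128e-02, -5.74152864e-05]), 'tool_pos': array([0.17905658, 0.67642131, 0.21347073]), 'tcp_rot': array([ 0.09097702,  0.70124437, -0.09153515,  0.70114252]), 'wrist_force': array([ 0.50199954, -0.546636  ,  0.77947068]), 'wrist_torque': array([-0.01305871, -0.00506955,  0.09082173]), 'opening': 1.0023341763939786}
```

View pics/side0.png

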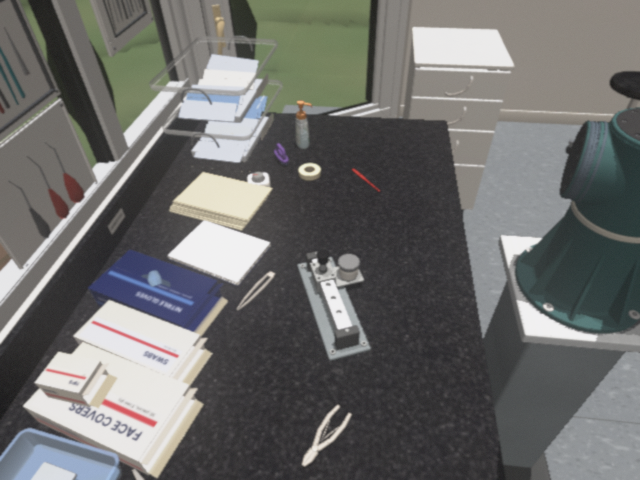

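View pics/top0.png

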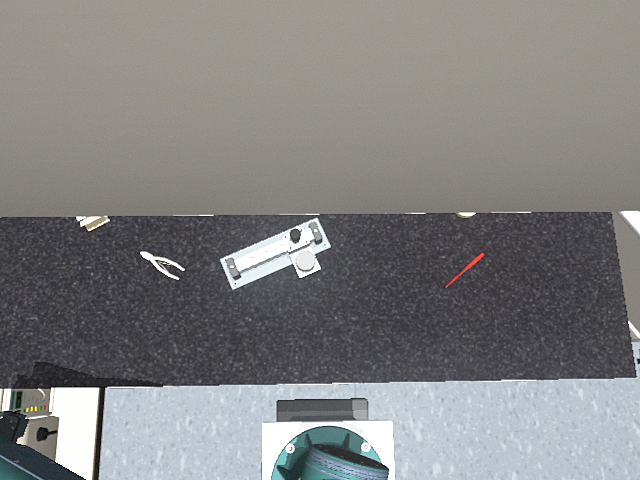

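View pics/wrist0.png

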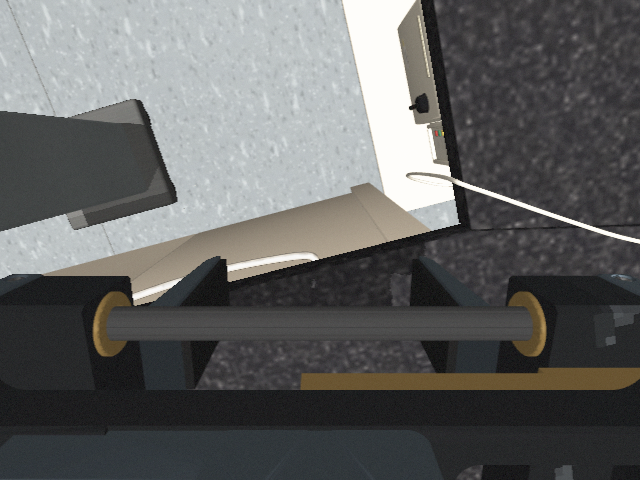

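The side view shows the rail at about (335,305), with the knob at (322,262) and the lid at (348,264). In the top view the knob is at (295,235), the lid at (305,261), the nippers at (160,263) and the file at (465,270). Next I measure these.

Run:
```python
from h import *
for t,box in [('top0',(210,330,210,300)),('side0',(290,375,240,365))]:
    im=load(t); fr=im['frame']; P=pts(im); u0,u1,v0,v1=box
    c=cv2.resize(fr[v0:v1,u0:u1,::-1],None,fx=6,fy=6,interpolation=cv2.INTER_CUBIC)
    cv2.imwrite(f'pics/{t}_c.png',c[:600,:800] if c.shape[0]<=600 else cv2.resize(c,None,fx=.75,fy=.75))
    z=P[v0:v1,u0:u1,2]; print(t,c.shape)
    sub=P[v0:v1,u0:u1].reshape(-1,3)
    for lo,hi in [(.095,.13),(.06,.075),(.045,.06),(.005,.02)]:
        m=(sub[:,2]>lo)&(sub[:,2]<hi); print(lo,hi,m.sum(),sub[m].mean(0).round(4),np.median(sub[m,2]).round(4), sub[m].min(0).round(3),sub[m].max(0).round(3))
```

```text
top0 (540, 720, 3)
0.095 0.13 110 [0.5934 0.0708 0.1114] 0.112 [0.581 0.057 0.096] [0.609 0.084 0.118]
0.06 0.075 408 [0.5479 0.056  0.0664] 0.0667 [0.506 0.01  0.06 ] [0.63  0.242 0.075]
0.045 0.06 1203 [0.5684 0.1267 0.053 ] 0.0532 [0.501 0.005 0.045] [0.641 0.249 0.06 ]
0.005 0.02 2119 [0.5581 0.1394 0.0099] 0.0098 [ 0.448 -0.017  0.005] [0.677 0.298 0.02 ]
side0 (750, 510, 3)
0.095 0.13 138 [0.5986 0.0755 0.1084] 0.1104 [0.585 0.058 0.095] [0.613 0.086 0.115]
0.06 0.075 342 [0.5499 0.0545 0.0663] 0.0668 [0.517 0.023 0.06 ] [0.622 0.232 0.074]
0.045 0.06 1431 [0.5676 0.1431 0.0525] 0.0516 [0.505 0.011 0.045] [0.646 0.251 0.06 ]
0.005 0.02 2051 [0.5705 0.1623 0.0103] 0.0101 [ 0.482 -0.05   0.005] [0.67  0.272 0.02 ]
```

View pics/top0_c.png

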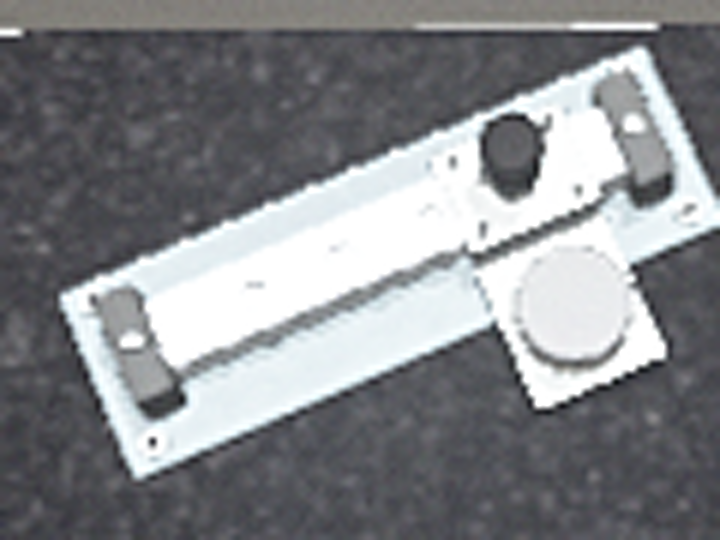

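View pics/side0_c.png

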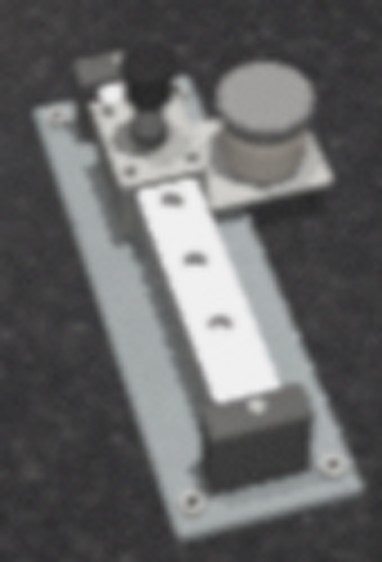

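Run:
```python
from h import *
for t,box in [('top0',(210,335,205,300)),('side0',(290,375,240,365))]:
    im=load(t); P=pts(im); u0,u1,v0,v1=box
    z=P[:,:,2]; M=np.zeros_like(z,bool); M[v0:v1,u0:u1]=1
    def blob(m):
        n,l,s,c=cv2.connectedComponentsWithStats((m&M).astype(np.uint8)); k=1+np.argmax(s[1:,4]); return l==k
    hi=blob((z>.105)); q=P[hi]; 
    (c),r=cv2.minEnclosingCircle(q[:,:2].astype(np.float32)); print(t,'knob',hi.sum(),q.mean(0).round(4),np.array(c).round(4),r)
    ld=blob((z>.0625)&(z<.0705)); q=P[ld]
    ys,xs=np.nonzero(ld); (cu,cv_),_,_=cv2.fitEllipse(cv2.findContours(ld.astype(np.uint8),0,2)[0][0])
    c,r=cv2.minEnclosingCircle(q[:,:2].astype(np.float32)); print('lid',ld.sum(),q.mean(0).round(4),np.array(c).round(4),r,plane(im,cu,cv_,np.median(q[:,2])).round(4))
    fp=blob((z>.005)); q=P[fp&(z<.02)]; rc=cv2.minAreaRect(q[:,:2].astype(np.float32)); print('base',rc, cv2.boxPoints(rc).round(3).tolist())
    # tube top bright
    g=im['frame'].min(2); tb=blob((z>.045)&(z<.055)&(g>170)); q=P[tb]; rc=cv2.minAreaRect(q[:,:2].astype(np.float32)); print('tube',tb.sum(),rc)
```

```text
top0 knob 1237 [0.3882 0.0626 0.9679] [0.3287 0.0625] 0.07918086647987366
lid 240 [0.5375 0.0474 0.0671] [0.538  0.0465] 0.02570953220129013 [0.5375 0.0467 0.0673]
base ((0.5526874661445618, 0.11838769912719727), (0.1387171447277069, 0.2856947183609009), 22.745437622070312) [[0.43299999833106995, 0.22300000488758087], [0.5440000295639038, -0.03999999910593033], [0.671999990940094, 0.013000000268220901], [0.5609999895095825, 0.2770000100135803]]
tube 542 ((0.5576271414756775, 0.1577014923095703), (0.03182675689458847, 0.1397252380847931), 23.500802993774414)
side0 knob 107 [0.5986 0.0739 0.1108] [0.5991 0.0719] 0.014464250765740871
lid 276 [0.5423 0.0494 0.0668] [0.5424 0.0475] 0.02562006749212742 [0.5422 0.0495 0.0669]
base ((0.5596340298652649, 0.1199299544095993), (0.12527355551719666, 0.28105178475379944), 23.04277801513672) [[0.44699999690055847, 0.22499999403953552], [0.5569999814033508, -0.03400000184774399], [0.671999990940094, 0.014999999664723873], [0.5619999766349792, 0.27399998903274536]]
tube 642 ((0.5607106685638428, 0.16045403480529785), (0.03138994425535202, 0.13817162811756134), 22.584177017211914)
```

```bash
cat >> h.py <<'E'
from scipy.spatial.transform import Rotation as R
def go(p,jaw=None):
    "shift cm in tool axes and turn rotvec to reach TCP p, pointing down, jaw axis along yaw 'jaw' (rad, mod pi)"
    s=state(); Q=R.from_quat(s['tcp_rot']); M=Q.as_matrix()
    a=np.arctan2(M[1,1],M[0,1])
    if jaw is None: jaw=a
    d=(jaw-a+np.pi/2)%np.pi-np.pi/2; y=np.array([np.cos(a+d),np.sin(a+d),0]); x=np.array([0,0,-1.])
    T=np.stack([x,y,np.cross(x,y)],1)
    print('clk',s['clock'],'pos',s['tool_pos'].round(4),'jaw',np.degrees(a).round(2),'F',s['wrist_force'].round(1),'op',s['opening'])
    print('turn',(Q.inv()*R.from_matrix(T)).as_rotvec().round(4),'shift cm',(M.T@(np.array(p)-s['tool_pos'])*100).round(3)); print(M.round(3).tolist())
E
python3 - <<'E'
from h import *
go([.540,.0477,.17],np.radians(113)); go([.540,.0477,.17],np.radians(23))
print(state()['q'])
E
```

```text
clk 0.15 pos [0.1791 0.6764 0.2135] jaw 75.17 F [ 0.5 -0.5  0.8] op 1.0023341763939786
turn [-6.603e-01 -3.000e-04  8.000e-04] shift cm [  4.386 -51.536  50.984]
[[-0.0, 0.256, 0.967], [-0.001, 0.967, -0.256], [-1.0, -0.001, -0.0]]
clk 0.15 pos [0.1791 0.6764 0.2135] jaw 75.17 F [ 0.5 -0.5  0.8] op 1.0023341763939786
turn [9.105e-01 3.000e-04 8.000e-04] shift cm [  4.386 -51.536  50.984]
[[-0.0, 0.256, 0.967], [-0.001, 0.967, -0.256], [-1.0, -0.001, -0.0]]
[ 1.27870935e+00  3.79271099e-01  1.73460646e+00  1.66868560e-05
  1.02851730e+00 -3.32624789e-02]
```

>>> servo_tool(plan=[-0.66,0,0,1.3,-51.5,51,1,-0.66,0,0,1.3,-51.5,51,1,-0.66,0,0,1.3,-51.5,51,1,-0.66,0,0,1.3,-51.5,51,1,-0.66,0,0,1.3,-51.5,51,1,-0.66,0,0,1.3,-51.5,51,1,-0.66,0,0,1.3,-51.5,51,1,-0.66,0,0,1.3,-51.5,51,1,-0.66,0,0,1.3,-51.5,51,1,-0.66,0,0,1.3,-51.5,51,1,-0.66,0,0,1.3,-51.5,51,1,-0.66,0,0,1.3,-51.5,51,1,-0.66,0,0,1.3,-51.5,51,1,-0.66,0,0,1.3,-51.5,51,1,-0.66,0,0,1.3,-51.5,51,1,-0.66,0,0,1.3,-51.5,51,1,-0.66,0,0,1.3,-51.5,51,1,-0.66,0,0,1.3,-51.5,51,1,-0.66,0,0,1.3,-51.5,51,1,-0.66,0,0,1.3,-51.5,51,1], squeeze=30)

```text
clock: 1.82
tool_pos: [0.5403, 0.0473, 0.2006]
tcp_rot: [-0.14, 0.693, 0.14, 0.693]
wrist_force: [0.1, 0.4, -0.8]
opening: 0.008
```

Run:
```python
from h import *
go([.540,.0477,.2],np.radians(113)); print(state()['q'])
grab('wrist','w1')
```

```text
clk 1.8167 pos [0.5403 0.0473 0.2006] jaw 112.88 F [ 0.1  0.4 -0.8] op 0.00770604679896659
turn [-0.0021 -0.0011  0.0004] shift cm [ 0.056  0.049 -0.012]
[[-0.001, -0.389, 0.921], [-0.001, 0.921, 0.389], [-1.0, -0.0, -0.001]]
[ 4.46808491e-02  1.49570938e-01  2.06029930e+00 -8.81490809e-04
  9.32582593e-01 -1.92488543e+00]
```

View pics/w1.png

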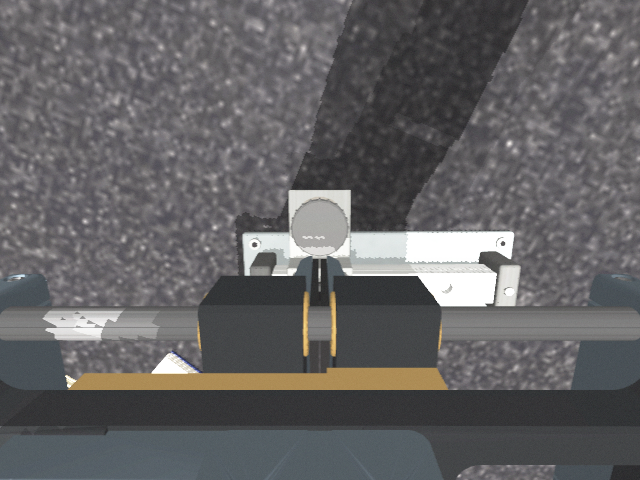

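The wrist view shows the lid disc centred near (320,227), directly ahead of the shut fingertips at (320,270). I'll measure it.

Run:
```python
from h import *
im=load('w1'); P=pts(im); z=P[:,:,2]; g=im['frame'].astype(int)
m=(z>.062)&(z<.072); m[:190]=0;m[256:]=0;m[:,:285]=0;m[:,355:]=0
c=max(cv2.findContours(m.astype(np.uint8),0,1)[0],key=cv2.contourArea)
(cu,cv_),r=cv2.minEnclosingCircle(c); print(cu,cv_,r,np.median(z[m])); print(plane(im,cu,cv_,np.median(z[m])), 2*r/f(im)*im['depth'][227,320])
```

```text
319.5625 227.125 29.575546264648438 0.06700220849592203
[0.53922618 0.04532546 0.06700221] 0.0505728811092425
```

>>> servo_tool(plan=[0,0,0,4,0,0,1,0,0,0,8,0,0,1,0,0,0,11,0,0,1,0,0,0,12.6,0,0,1,0,0,0,13,0,0,1,0,0,0,13.2,0,0,1,0,0,0,13.4,0,0,1,0,0,0,13.6,0,0,1,0,0,0,13.8,0,0,1,0,0,0,13.9,0,0,1,0,0,0,13.95,0,0,1])

```text
clock: 2.78
tool_pos: [0.5405, 0.0482, 0.0622]
tcp_rot: [-0.141, 0.693, 0.14, 0.693]
wrist_force: [-1.4, 1.9, 5.0]
opening: 0.002
```

>>> servo_tool(plan=[0,0,0,0.1,0,0,1,0,0,0,0.15,0,0,1,0,0,0,0.2,0,0,1,0,0,0,0.25,0,0,1,0,0,0,0.25,0,0,1])

```text
clock: 3.2
tool_pos: [0.5409, 0.0482, 0.061]
tcp_rot: [-0.141, 0.693, 0.14, 0.693]
wrist_force: [-7.6, -0.7, 20.7]
opening: 0.005
```

The lid is at its stop (20.7 N at z = 0.061). I'll go back up, open the gripper and look.

>>> servo_tool(plan=[0,0,0,-2,0,0,1,0,0,0,-5,0,0,1,0,0,0,-9,0,0,1,0,0,0,-12,0,0,-1,0,0,0,-14,0,0,-1,0,0,0,-14,0,0,-1,0,0,0,-14,0,0,-1,0,0,0,-14,0,0,-1])

```text
clock: 3.87
tool_pos: [0.5404, 0.0482, 0.2005]
tcp_rot: [-0.141, 0.693, 0.14, 0.693]
wrist_force: [-0.2, 0.2, -0.4]
opening: 0.337
```

Run:
```python
from h import *
im=grab('wrist','w2'); s=grab('side','s2')
c=cv2.resize(s['frame'][200:380,260:460,::-1],None,fx=3,fy=3); cv2.imwrite('pics/s2c.png',c)
P=pts(im); z=P[:,:,2]; m=(z>.05)&(z<.072); m[:185]=0;m[262:]=0;m[:,:285]=0;m[:,355:]=0
print('wrist lid z',np.percentile(z[m],[10,50,90]))
P=pts(s); m=(np.hypot(P[:,:,0]-.541,P[:,:,1]-.0475)<.02)&(P[:,:,2]>.03); print('side lid z',np.median(P[m][:,2]),m.sum())
m=(np.hypot(P[:,:,0]-.597,P[:,:,1]-.0719)<.02)&(P[:,:,2]>.108); print('side knob',P[m].mean(0),m.sum())
go([.597,.0715,.17],np.radians(113))
```

```text
wrist lid z [0.05968404 0.06085801 0.06186046]
side lid z 0.33682825449306475 634
side knob [0.59864397 0.07292362 0.1260778 ] 100
clk 3.9667 pos [0.54   0.0482 0.1998] jaw 112.95 F [ 0.  -0.5  0. ] op 0.42675599397947533
turn [-0.0009 -0.0006  0.0005] shift cm [ 2.978 -0.074  6.16 ]
[[-0.0, -0.39, 0.921], [-0.001, 0.921, 0.39], [-1.0, -0.0, -0.001]]
```

View pics/w2.png

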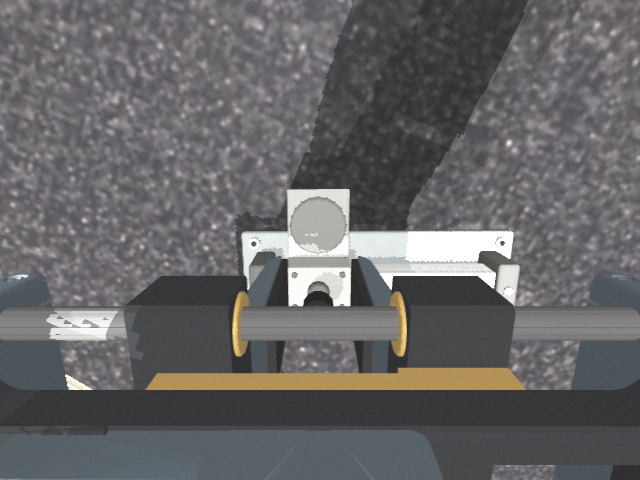

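View pics/s2c.png

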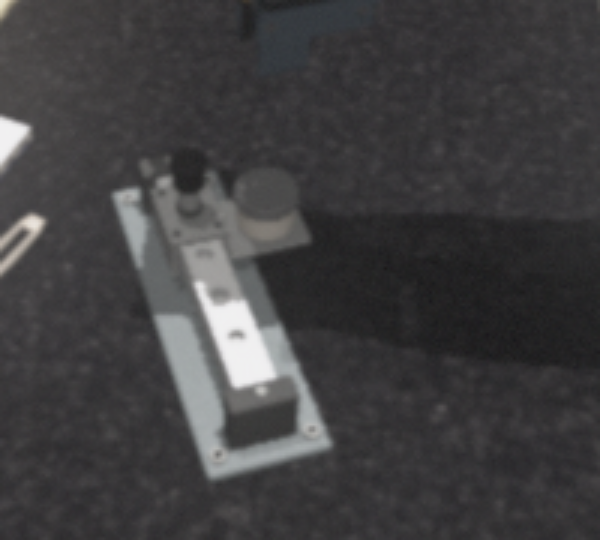

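The lid now measures z = 0.061, so it is home. The knob sits centred between the fingers at about (318,295). Next I move over it and down.

>>> servo_tool(plan=[0,0,0,0,0,2,-1,0,0,0,0,0,4,-1,0,0,0,0,0,6.1,-1,0,0,0,0,0,6.1,-1,0,0,0,1,0,6.1,-1,0,0,0,3,0,6.1,-1,0,0,0,6,0,6.1,-1,0,0,0,9,0,6.1,-1,0,0,0,11,0,6.1,-1,0,0,0,12,0,6.1,-1,0,0,0,12,0,6.1,-1])

```text
clock: 4.88
tool_pos: [0.5937, 0.0715, 0.0769]
tcp_rot: [-0.141, 0.695, 0.141, 0.691]
wrist_force: [-0.1, 0.4, 0.2]
opening: 1.003
```

Run:
```python
from h import *
im=grab('wrist','w3'); s=grab('side','s3')
c=cv2.resize(s['frame'][200:380,260:460,::-1],None,fx=3,fy=3); cv2.imwrite('pics/s3c.png',c)
go([.597,.0715,.08],np.radians(113))
```

```text
clk 4.9833 pos [0.5959 0.0717 0.08  ] jaw 112.95 F [ 0.4 -0.2  1. ] op 0.9985050934485049
turn [-0.001  -0.0011  0.0004] shift cm [-0.004 -0.065  0.091]
[[-0.001, -0.39, 0.921], [-0.001, 0.921, 0.39], [-1.0, -0.0, -0.001]]
```

View pics/w3.png

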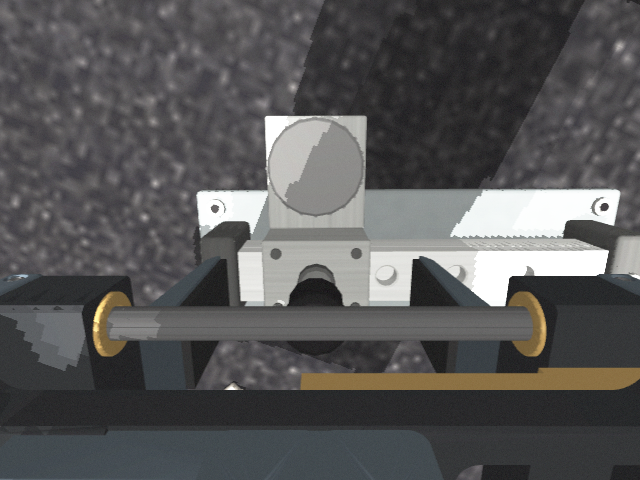

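View pics/s3c.png

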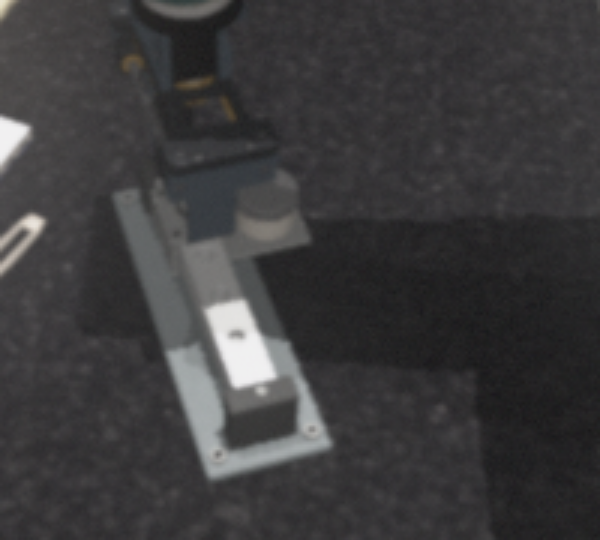

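>>> servo_tool(plan=[0,0,0,0,-0.12,0.1,-1,0,0,0,0,-0.12,0.1,1,0,0,0,0,-0.12,0.1,1,0,0,0,0,-0.12,0.1,1,0,0,0,0,-0.12,0.1,1,0,0,0,0,-0.12,0.1,1,0,0,0,0,-0.12,0.1,1,0,0,0,0,-0.12,0.1,1,0,0,0,0,-0.12,0.1,1,0,0,0,0,-0.12,0.1,1,0,0,0,0,-0.12,0.1,1,0,0,0,0,-0.12,0.1,1,0,0,0,0,-0.12,0.1,1], squeeze=40)

```text
clock: 6.07
tool_pos: [0.5973, 0.071, 0.0799]
tcp_rot: [-0.141, 0.693, 0.14, 0.693]
wrist_force: [-0.1, -0.1, -0.5]
opening: 0.294
```

Run:
```python
from h import *
im=grab('wrist','w4')
go([.597,.0715,.08],np.radians(113))
```

```text
clk 6.1167 pos [0.5973 0.0711 0.0799] jaw 112.94 F [0.9 0.8 0.1] op 0.29463204171708574
turn [-0.001  -0.0011  0.0003] shift cm [-0.008  0.051 -0.008]
[[-0.001, -0.39, 0.921], [-0.001, 0.921, 0.39], [-1.0, -0.0, -0.001]]
```

View pics/w4.png

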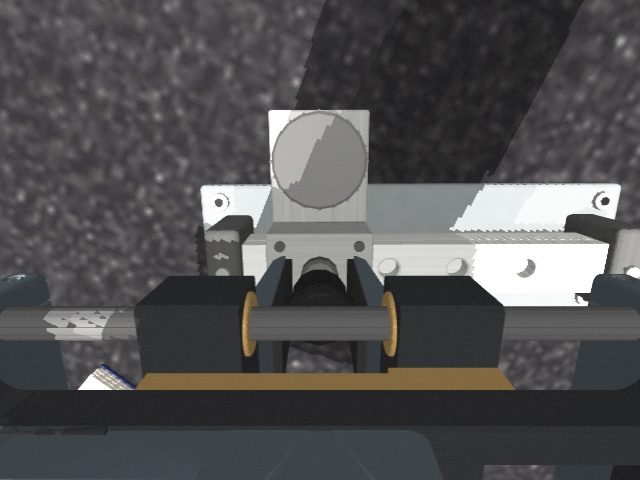

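The knob is gripped and centred at column 320, with an opening of 26.8 mm. Now I lift it.

>>> servo_tool(plan=[0,0,0,-0.4,0,0,1,0,0,0,-0.8,0,0,1,0,0,0,-1.1,0,0,1,0,0,0,-1.35,0,0,1,0,0,0,-1.35,0,0,1,0,0,0,-1.35,0,0,1])

```text
clock: 6.62
tool_pos: [0.5972, 0.0711, 0.0935]
tcp_rot: [-0.141, 0.693, 0.14, 0.693]
wrist_force: [1.9, 0.7, -6.1]
opening: 0.293
```

Run:
```python
from h import *
im=grab('wrist','w5')
go([.597,.0715,.08],np.radians(113))
s=grab('side','s5')
c=cv2.resize(s['frame'][220:320,280:400,::-1],None,fx=5,fy=5); cv2.imwrite('pics/s5c.png',c)
```

```text
clk 6.6667 pos [0.5972 0.071  0.0934] jaw 112.95 F [ 1.5  0.3 -5.8] op 0.292152980746849
turn [-0.0009 -0.0011  0.0003] shift cm [ 1.338e+00  5.100e-02 -1.000e-03]
[[-0.001, -0.39, 0.921], [-0.001, 0.921, 0.39], [-1.0, -0.0, -0.001]]
```

View pics/w5.png

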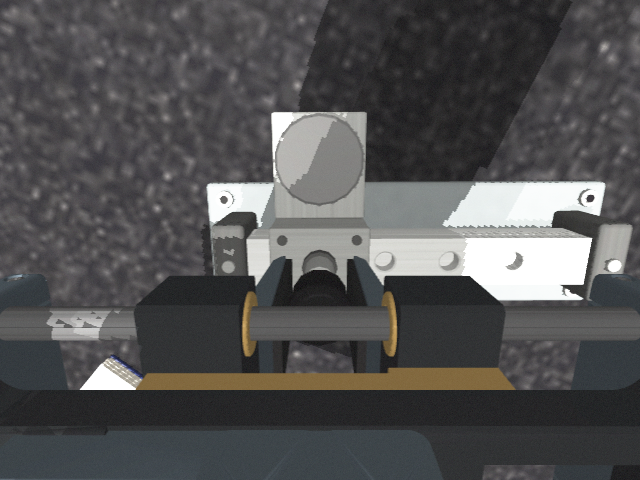

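Run:
```python
from h import *
im=load('w5'); c=im['frame'][235:290,360:600,::-1]; cv2.imwrite('pics/w5c.png',cv2.resize(c,None,fx=3.3,fy=3.3,interpolation=cv2.INTER_CUBIC))
p=state()['tool_pos']; M=R.from_quat(state()['tcp_rot']).as_matrix()
for u,v in [(384,261),(449,261),(514,261),(612,266),(228,266)]:
    z=.05 if v==261 else .056
    print((M.T@(plane(im,u,v,z)-p)).round(4))
```

```text
[ 0.0433  0.0386 -0.0005]
[ 0.0433  0.0787 -0.0005]
[ 0.0433  0.1188 -0.0006]
[0.0373 0.1748 0.0006]
[ 0.0373 -0.0565  0.0008]
```

View pics/w5c.png

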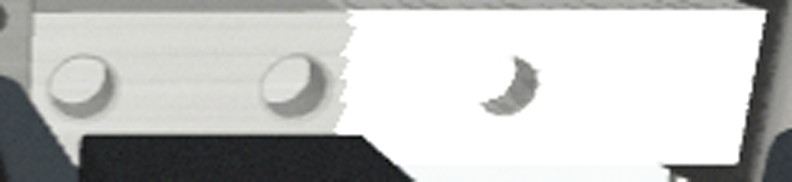

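>>> servo_tool(plan=[0,0,0,0,0.3,0,1,0,0,0,0,0.8,0,1,0,0,0,0,1.4,0,1,0,0,0,0,2,0,1,0,0,0,0,2.6,0,1,0,0,0,0,3.2,0,1,0,0,0,0,3.7,0,1,0,0,0,0,3.93,0,1,0,0,0,0,3.93,0,1,0,0,0,0,3.93,0,1])

```text
clock: 7.55
tool_pos: [0.5816, 0.1076, 0.0932]
tcp_rot: [-0.141, 0.694, 0.141, 0.692]
wrist_force: [-0.4, 3.1, -5.5]
opening: 0.292
```

Run:
```python
from h import *
im=grab('wrist','w6')
go([.597,.0711,.0934],np.radians(113))
p=state()['tool_pos']; M=R.from_quat(state()['tcp_rot']).as_matrix()
```

```text
clk 7.6 pos [0.5817 0.1075 0.0932] jaw 112.94 F [-2.   2.2 -5.6] op 0.2937957289315044
turn [-0.001  -0.0015 -0.0002] shift cm [-0.019 -3.946 -0.004]
[[-0.001, -0.39, 0.921], [-0.0, 0.921, 0.39], [-1.0, 0.0, -0.002]]
```

View pics/w6.png

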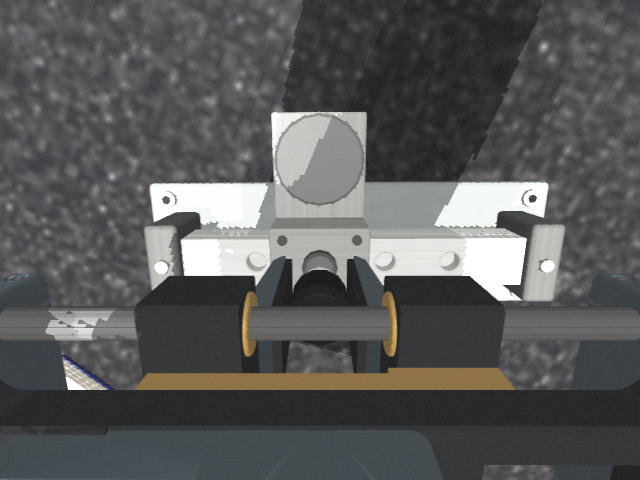

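The holes at (257,261) and (384,261) lie evenly either side of the knob at column 320, so the pin is over the next hole. Now I lower it.

>>> servo_tool(plan=[0,0,0,0.2,0,0,1,0,0,0,0.4,0,0,1,0,0,0,0.6,0,0,1,0,0,0,0.8,0,0,1,0,0,0,1,0,0,1,0,0,0,1.2,0,0,1,0,0,0,1.33,0,0,1,0,0,0,1.33,0,0,1,0,0,0,1.33,0,0,1])

```text
clock: 8.35
tool_pos: [0.5817, 0.1074, 0.0799]
tcp_rot: [-0.141, 0.694, 0.141, 0.692]
wrist_force: [-0.5, 1.6, -2.1]
opening: 0.294
```

>>> servo_tool(plan=[0,0,0,0.05,0,0,1,0,0,0,0.1,0,0,1,0,0,0,0.1,0,0,1,0,0,0,0.1,0,0,1])

```text
clock: 8.68
tool_pos: [0.582, 0.1074, 0.0798]
tcp_rot: [-0.141, 0.693, 0.141, 0.693]
wrist_force: [-5.1, 0.7, 10.4]
opening: 0.296
```

Run:
```python
from h import *
im=grab('wrist','w7'); s=grab('side','s7'); t=grab('top','t7')
a=cv2.resize(s['frame'][200:380,260:460,::-1],None,fx=2.6,fy=2.6); cv2.imwrite('pics/s7c.png',a)
P=pts(im); m=(P[:,:,2]>.05)&(P[:,:,2]<.072); m[:110]=0;m[205:]=0;m[:,:275]=0;m[:,365:]=0
print('lid z',np.median(P[m][:,2])); go([.5817,.1075,.0799])
for n in ['top']:
    d=np.abs(load('top0')['frame'].astype(int)-t['frame']).max(2); print('nipper/file diff',(d[245:285,130:190]>40).sum(),(d[245:295,440:490]>40).sum())
d=np.abs(load('side0')['frame'].astype(int)-s['frame']).max(2); print('tape diff',(d[160:182,295:325]>60).sum(),'file',(d[165:192,350:382]>60).sum())
```

```text
lid z 0.06096406653874528
clk 8.8333 pos [0.582  0.1074 0.0797] jaw 112.95 F [-5.4 -0.7 11.1] op 0.29021053994633944
turn [-0.     -0.0012  0.0001] shift cm [-0.016  0.022 -0.018]
[[-0.001, -0.39, 0.921], [-0.001, 0.921, 0.39], [-1.0, -0.0, -0.001]]
nipper/file diff 0 0
tape diff 239 file 75
```

View pics/w7.png

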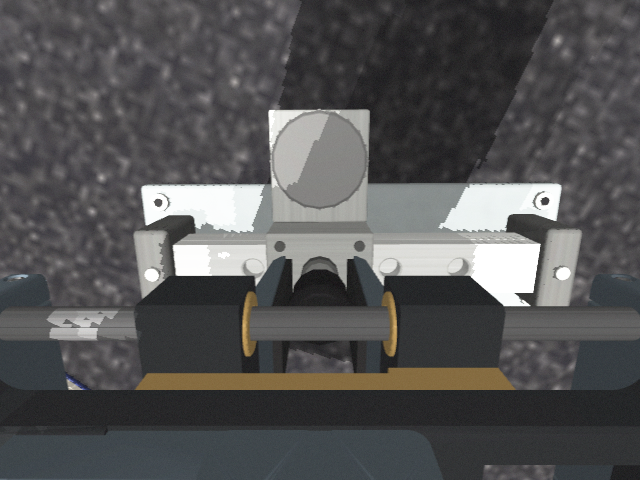

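View pics/s7c.png

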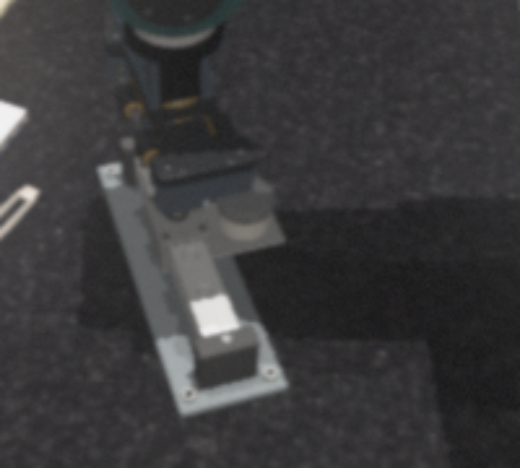

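```bash
python3 -c "
from h import *
print(job_done())"
```

```text
the job is handed in; nothing more can be done
None
```

The job is handed in at about 8.8 s, well inside the 45 s limit. I pressed the lid home, then lifted the knob 13.5 mm, slid the section 39.4 mm to the next hole, and lowered the pin into it. The gripper is still holding the knob with a light downward push.

**Lid:** it measures 0.061 m in the wrist camera, both right after pressing and at the end. That is the fully home height. It met its stop at about 21 N.

**Pin:** the tool is back at its starting grip height (0.0797 m against 0.0799 m), with about 11 N pushing down. A pin resting on the tube would stand 10 mm higher. After the slide, the neighbouring holes sat evenly on either side of the knob.

**Bystanders:**
- **Nippers and file:** unchanged in the top view.
- **Tape roll:** not confirmed. It lies outside a usable top view, and the before/after side view differed there and slightly at the file. I put this down to the arm or its shadow being in that view, but did not check further. The arm never worked near the tape roll.

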